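# Clamp the tube rack on the shaker bed

### The arm

A 7-joint arm with a two-finger parallel gripper is mounted at the origin on a cart in front of the work surface, level with it; the furniture and walls round the work are solid. World frame = base frame: x ahead of the robot, y to its left, z up, the work surface at z = 0. Lengths are in m, angles in rad, forces in N, time in s.
With the tool pointing down it reaches from about 0.425 to 0.925 m from the base axis. Payload 6.8 kg.
Tool frame: the origin (TCP) lies between the finger pads; the fingertips stand 11 mm ahead of it and the grasp point (between the pads) lies 8 mm behind it; z points along the fingers, y is the line along which they close (so a half turn about z gives the same grasp; the last joint's range is limited). The gripper opens to 85 mm and grips with 20 to 120 N. Pads are 22 mm wide; open, the fingers measure 114 mm over their backs; the gripper's body (76 mm by 85 mm) begins 54 mm behind the grasp point. The pads swing forward as they close: fully open they stand 13 mm farther back than shut.
Start: joints at [1.236, 0.477, 0.022, 1.555, -0.011, 1.109, -0.083], TCP at [0.152, -0.658, 0.242] pointing down, gripper open.
Joint ranges: [-2.96, 2.96], [-0.34, 2.1], [-1.41, 1.46], [0.24, 2.44], [-1.37, 4.51], [0.17, 1.92], [-2.96, 2.96]. Speed limits (rad/s): [2.39, 2.39, 3.14, 3.14, 3.14, 3.14, 3.14].

### API

Orientations are given as a rotation vector (axis times angle).
In Python, from bench import r gives the robot as it stands.
- The arm moves only by the tool send_rows, never from a script. Its argument "deltas" is a list of rows, each an object of numbers: "dx", "dy", "dz": the shift along the world's x, y, z in mm; "rx", "ry", "rz": the turn, a rotation vector about the world's x, y, z in degrees. A call has 1 to 5 rows; each row is the pose to reach, as a shift and turn from the pose commanded when the call began; what a row does not reach only later rows make up. A row lasts 1/12 s, in which the tool goes at most 41.7 mm and 7.16 degrees, less where a joint would pass 70% of its speed; a pose out of reach is approached as far as the arm can. A call with a gripper value outside its range is refused whole. "jaw" is the finger opening in mm, from 0 to 85.4, set as the call begins (left out, the last holds). The fingers move at their own pace and stop on an object; "newtons" is the grip in N (left out, the last holds). Time passes only in rows, so rows that repeat a pose let the fingers close. It gives the time, the measured TCP pose, the force, the opening and the grip force at its end, in the units of the state.
- r.get_obs(): the state, without advancing time (a new reading comes with each control period).
- r.grab_frame(name): name is "scene" or "top" or "wrist"; returns a dict with "frame" (480x640x3 uint8, blue, green, red), "z_map" (480x640 float32, m along the optical axis (not along the pixel's ray), 0 where there is no reading), "vertical_fov" (degrees; the focal length in pixels is half the picture's height over the tangent of half this angle, whatever the lens; pixels are square), "cx", "cy" (the principal point, pixels), "xyz" and "orientation" of the camera in the world. Camera axes: x right, y down, z forward; pixel columns grow to the right and rows downward; lengths in m; the calibration is good to about 2 mm. A picture is of the moment at which its call begins.
- r.hand_in(): hands the job in; it is judged then, once.
The state is a dict: "clock": time; "joints": joint angles; "qvel": joint speeds; "tau": joint torques, N m; "tcp_pos": TCP position; "orientation": TCP orientation; "contact_force": force on the tool from outside, world axes, zero at the start; "moment": the same for the moment, N m; "grip_width": finger opening in m; "gripper_force": force on a finger pad.
Only numpy, scipy, OpenCV 4.12 (cv2) and the standard library are available. Lean on these libraries where they do the work, as an engineer would, in place of code of your own. Each camera call takes 0.05 s, during which the arm holds its last target. There are 200 camera calls.

### The job

Push the green tube rack along the shaker bed until it stands fully home against the back stop under the clamp. With the red lever still standing open, push the lever round clockwise (seen from above) to screw the clamp bolt all the way in until it is snug at its end stop, and only then fold the lever fully down flat. Do not knock over or shift the things standing around.

Things in the scene. Friction and masses are not known exactly. Their poses are not given: they have to be found in the camera images.
- clamp_bed: Fixed shaker bed: aluminium plate 290 x 180 mm on feet, its top 20 mm above the worktop. Origin: centre of its underside; x runs along the bed from its open mouth to the back stop (away from the robot), y left, z up. Two blue guide rails, tops at z 36 mm, stand 107 mm apart from x = 25 to 120 mm, flared to about 135 mm at x = -10 mm. Blue back stop: face at x = 115 mm, top at z 40 mm.
- rack_home (a point): Point on the bed's top face where the rack's origin is when the rack stands fully home (bed frame x = 50, y = 0, z = 20 mm). Axes as the bed's.
- gantry_top (a point): Centre of the top face of the blue gantry beam across the bed (bed x = 50, y = 0, z = 92 mm). Beam 34 mm in x, 166 mm in y, 16 mm thick, on posts at bed y = +-76 mm. Under it a steel yoke rides down with the bolt (1.6 mm per rad of turning), its two rubber feet landing on the rack's long side walls.
- rack: Loose green tube rack, 130 mm long, 101 mm wide, walls 22 mm high (clear guard at the end near the robot rises to 31 mm), about 0.2 kg, on the bed's plate, 85 to 100 mm short of home. Origin: centre of its underside. Its own x axis points back along the bed to the robot; near end wall at own x = +65 mm. Between the rails it has about 3 mm to spare each side; it slides easily.
- clamp_bolt (a joint): Turn of the clamp bolt about its vertical axis (rad), growing clockwise seen from above as it is screwed in: starts between 0.1 and 1.5; hard end stop (snug) at 3.8. Steady friction about 0.12 N m; stays where it is left. The lever turns with it; at 3.8 the lever points 150 degrees clockwise from the bed's +x (towards the robot and somewhat right).
- lever_pivot (a point): The lever's hinge point, on the vertical axis of the bolt, at bed x = 50, y = 0 and 112 mm above the worktop when snug (up to 6 mm higher before). The steel fork round it is 24 mm wide and 18 mm long and its top is 8 mm above this point.
- clamp_lever (a joint): Fold of the lever about its horizontal hinge (rad): 0 = standing open, rising 50 degrees above level; 0.87 = folded fully down, level (hard stop). Starts between 0 and 0.12. It moves against a steady friction of about 0.25 N m (about 5 N pressed down 45 mm from the axis) and stays where it is left.
- lever_tip (a point): Outer end of the lever, on its centre line, 100 mm from lever_pivot. Straight bar: dark steel 11 mm wide, 9 mm thick for 45 mm, then a red grip 18 mm wide, 12 mm thick. Seen from above it points from lever_pivot to this point. Standing open, the tip is 65 mm from the axis seen from above and 77 mm above the pivot.
- tip_box_blue: Bystander: blue pipette-tip box, 121 x 100 x 92 mm, left of the bed. Origin: centre of its underside.
- wash_bottle: Bystander: white wash bottle with blue cap, 66 mm wide, 173 mm high, at the left back. Origin: its underside.
- reagent_bottle: Bystander: small white bottle with red cap, 45 mm wide, 78 mm high, at the right back. Origin: centre of its underside.
- carton: Bystander: white carton 100 x 50 x 36 mm, behind and left of the bed. Origin: centre of its underside.
- timer: Bystander: white laboratory timer, 64 x 62 x 20 mm, left of the bed in front. Origin: centre of its underside.
- dish_a: Bystander: closed petri dish, 88 mm across, 16 mm high, reddish, right of the bed. Origin: centre of its underside.
- dish_b: Bystander: closed petri dish, 88 mm across, 16 mm high, yellowish, at the left. Origin: centre of its underside.
Not all that is in view belongs to the job. Leave any brown look-alike of the rack alone.

How it is judged:
By the outcome, as a careful person would: the job done as asked, in the order asked, and still so for the second after the job is handed in, with the robot touching nothing.
It also fails if it takes over 58 s, if anything falls off the work surface, if the arm or the gripper's body presses on something with over 40 N, if the wrist force passes 120 N, or if a joint passes its speed limit or range.

## Working session

There is one attempt and no reset: what is moved stays moved. The work goes in short steps, Python scripts to look and compute and a tool call to move; the robot and the scene stay as the last step left them, time stands still between calls to the robot, and variables do not carry over. Pictures are saved under pics/ and viewed, at most 10 in all, crops included, and the job is handed in when it is done.

Besides the shell and the picture viewer there is one more tool, called after ">>>" as name(argument=value, ...), one argument or row to a line, values as JSON. send_rows: Moves the arm, as the interface text tells. Its arguments: {"type":"object","properties":{"deltas":{"type":"array","items":{"type":"object","properties":{"dx":{"type":"number"},"dy":{"type":"number"},"dz":{"type":"number"},"rx":{"type":"number"},"ry":{"type":"number"},"rz":{"type":"number"}}}},"jaw":{"type":"number"},"newtons":{"type":"number"}},"required":["deltas"]}

```bash
mkdir -p pics; cat > h.py <<'E'
import numpy as np, cv2
from scipy.spatial.transform import Rotation as R
from bench import r
def grab(n):
    f=r.grab_frame(n); f['n']=n
    f['f']=240/np.tan(np.radians(f['vertical_fov'])/2)
    o=np.array(f['orientation']); f['R']=R.from_rotvec(o).as_matrix() if o.shape==(3,) else o
    f['t']=np.array(f['xyz']); return f
def cloud(f):
    z=f['z_map']; v,u=np.mgrid[0:480,0:640]
    p=np.stack([(u-f['cx'])/f['f']*z,(v-f['cy'])/f['f']*z,z],-1)
    return p@f['R'].T+f['t']
def plane(f,u,v,h):
    d=f['R']@np.array([(u-f['cx'])/f['f'],(v-f['cy'])/f['f'],1]); return f['t']+d*(h-f['t'][2])/d[2]
E
python3 - <<'E'
from h import *
for n in ['scene','top']:
    f=grab(n); cv2.imwrite(f'pics/{n}0.png',f['frame']); np.save(f'{n}0.npy',cloud(f))
    print(n,f['t'],f['R'].round(3).tolist(),f['f'],f['cx'],f['cy'],(f['z_map']>0).mean())
o=r.get_obs(); print(o['clock'],o['tcp_pos'],o['orientation'],o['contact_force'])
E
```

```text
scene [0.0477022  0.83048772 1.037959  ] [[-0.859, -0.357, 0.367], [-0.512, 0.586, -0.628], [0.009, -0.727, -0.686]] 477.39666685606966 318.15449315621623 242.59948803107702 0.9963053385416667
top [0.30865899 0.03878205 1.38165052] [[0.028, -0.981, 0.193], [-1.0, -0.03, -0.005], [0.01, -0.193, -0.981]] 480.1331579510731 316.9698068054281 235.90747109517378 0.99599609375
0.1 [ 0.15163656 -0.65721882  0.2414261 ] [-3.11981968e+00 -3.55346399e-01  4.82679391e-04] [ 0.46198811  0.79319107 -0.65890957]
```

View pics/top0.png

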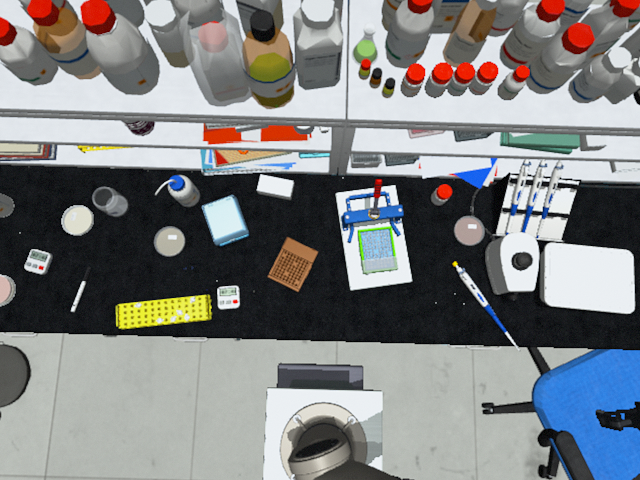

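View pics/scene0.png

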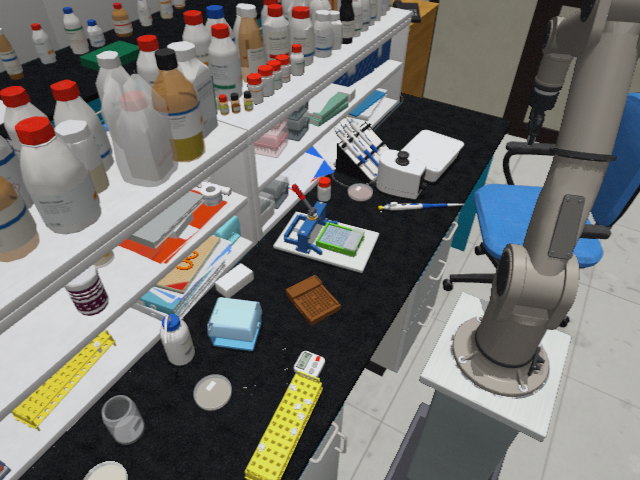

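The top view shows the white bed (337–411, 185–290), the rack at (378,250), the blue gantry at (373,214), and the lever pointing away from the robot at (378,188). The brown look-alike is at (293,263). The scene view agrees, with a shelf behind the bed.

```bash
python3 - <<'E'
from h import *
P=np.load('top0.npy'); im=cv2.imread('pics/top0.png'); S=np.load('scene0.npy'); ims=cv2.imread('pics/scene0.png')
hsv=cv2.cvtColor(im,cv2.COLOR_BGR2HSV); hs=cv2.cvtColor(ims,cv2.COLOR_BGR2HSV)
box=np.zeros((480,640),bool); box[178:295,330:415]=1
m=box&(abs(P[...,2]-.02)<.008)&(hsv[...,2]>150)&(hsv[...,1]<60)
q=(P[m][:,:2]*1000).astype(np.float32); rc=cv2.minAreaRect(q); print('bed',rc,m.sum(),np.median(P[m][:,2]))
for nm,PP,h,b in [('top',P,hsv,box),('scene',S,hs,(lambda z:(z.__setitem__((slice(180,275),slice(270,385)),1),z)[1])(np.zeros((480,640),bool)))]:
    g=b&(h[...,0]>40)&(h[...,0]<85)&(h[...,1]>100)&(PP[...,2]<.07)&(PP[...,2]>.0)
    q=PP[g]; print(nm,'green',g.sum(),cv2.minAreaRect((q[:,:2]*1000).astype(np.float32)),np.percentile(q[:,2],[5,50,95]))
    bl=b&(h[...,0]>100)&(h[...,0]<130)&(h[...,1]>120)&(abs(PP[...,2]-.092)<.008)
    q=PP[bl]; print('beam',bl.sum(),cv2.minAreaRect((q[:,:2]*1000).astype(np.float32)),q.mean(0))
    rd=b&((h[...,0]<8)|(h[...,0]>172))&(h[...,1]>150)&(PP[...,2]>.1)
    q=PP[rd]; c=q.mean(0); d=np.linalg.svd(q-c)[2][0]; t=(q-c)@d; print('lever',rd.sum(),c,d,c+d*t.min(),c+d*t.max())
# shelf clearance near bed columns
w=(abs(P[...,1]+.1)<.35)&(P[...,0]>.5)&(P[...,2]>.2)&(P[...,2]<.9)
print('shelf min x',P[w][:,0].min(), np.percentile(P[w][:,0],[1,5]),P[w][:,2].min())
w=(abs(S[...,1]+.1)<.2)&(S[...,0]>.5)&(S[...,2]>.2)
print('scene shelf', S[w].min(0))
E
```

```text
bed ((582.4420166015625, -128.4095458984375), (289.1735534667969, 179.19955444335938), 9.624776840209961) 2905 0.02059711997435576
top green 250 ((555.9383544921875, -110.21881103515625), (171.350341796875, 307.1474304199219), 78.66987609863281) [0.02795445 0.04071296 0.04582676]
beam 537 ((631.3359985351562, -119.33705139160156), (34.94867706298828, 165.3616943359375), 9.394133567810059) [ 0.62918917 -0.11923585  0.09223088]
lever 115 [ 0.6797945  -0.12053651  0.17601183] [-0.69822421 -0.02133799 -0.71556107] [ 0.69694117 -0.1200125   0.19358425] [ 0.65888665 -0.12117546  0.15458484]
scene green 337 ((533.568603515625, -127.27535247802734), (132.5333709716797, 147.063720703125), 15.137365341186523) [0.02293538 0.03749028 0.04408177]
beam 295 ((624.9586791992188, -121.2406234741211), (34.499839782714844, 170.50367736816406), 9.33592414855957) [ 0.62112604 -0.11153347  0.09196032]
lever 86 [ 0.67317624 -0.11901016  0.17188141] [-0.68864195 -0.00132791 -0.72510034] [ 0.69150236 -0.11897482  0.19117776] [ 0.65523767 -0.11904475  0.15299313]
shelf min x 0.7632509496246314 [0.76572724 0.76747497] 0.20000034306976566
scene shelf [ 0.75695054 -0.29998745  0.2000187 ]
```

>>> send_rows(
  deltas=[
    {"dx": 18,"dy": 32},
    {"dx": 37,"dy": 64},
    {"dx": 56,"dy": 97,"rz": -1},
    {"dx": 75,"dy": 130,"rz": -2},
    {"dx": 94,"dy": 162,"rz": -3.4},
  ],
  jaw=40,
)

```text
$.deltas[0]: bad value
```

>>> send_rows(
  deltas=[
    {"dx": 18,"dy": 33},
    {"dx": 37,"dy": 66},
    {"dx": 56,"dy": 99},
    {"dx": 75,"dy": 132},
    {"dx": 94,"dy": 165},
  ],
)

```text
$.deltas[0]: bad value
```

>>> send_rows(
  deltas=[
    {"dx": 20,"dy": 35},
    {"dx": 40,"dy": 70},
    {"dx": 60,"dy": 105},
    {"dx": 80,"dy": 140},
    {"dx": 100,"dy": 178},
  ],
)

```text
$.deltas[0]: bad value
```

```bash
python3 - <<'E'
from h import *
o=r.get_obs(); print(o['clock'],o['tcp_pos'],o['orientation'],o['grip_width'],o['joints'])
f=grab('wrist'); cv2.imwrite('pics/w1.png',f['frame']); print(f['t'],f['R'].round(3).tolist(),f['f'])
np.save('w1.npy',cloud(f))
E
```

```text
0.1 [ 0.15163656 -0.65721882  0.2414261 ] [-3.11981968e+00 -3.55346399e-01  4.82679391e-04] 0.08520318989992502 [ 1.2359009   0.47770841  0.02237341  1.5563608  -0.01150894  1.1092825
 -0.08306223]
[ 0.22059704 -0.64296431  0.3731993 ] [[0.225, -0.936, -0.27], [-0.974, -0.217, -0.06], [-0.002, 0.277, -0.961]] 403.67618581488614
```

View pics/w1.png

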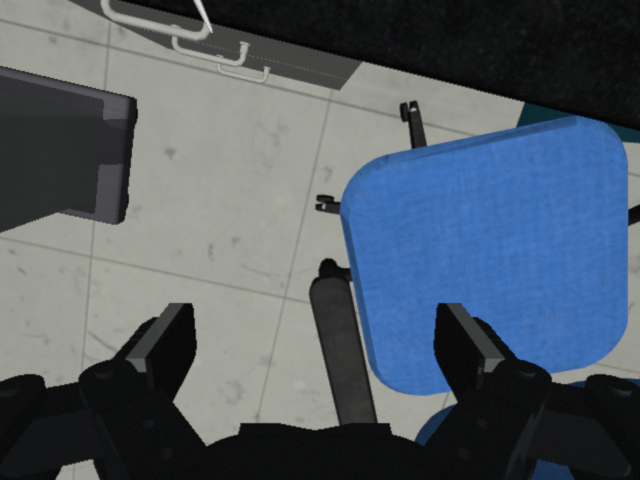

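The rows need all six numbers. This view shows only the floor and a chair, because the arm hasn't moved. The fingers are at (165,340) and (470,340).

>>> send_rows(
  deltas=[
    {"dx": 18,"dy": 32,"dz": 0,"rx": 0,"ry": 0,"rz": 0},
    {"dx": 37,"dy": 64,"dz": 0,"rx": 0,"ry": 0,"rz": -1},
    {"dx": 56,"dy": 97,"dz": 0,"rx": 0,"ry": 0,"rz": -2},
    {"dx": 75,"dy": 130,"dz": 0,"rx": 0,"ry": 0,"rz": -3},
    {"dx": 94,"dy": 162,"dz": 0,"rx": 0,"ry": 0,"rz": -3.4},
  ],
  jaw=40,
)

```text
clock: 0.57
tcp_pos: [0.2463, -0.4938, 0.242]
orientation: [-3.13, -0.261, 0.0]
contact_force: [1.5, -0.4, 0.5]
grip_width: 0.0396
gripper_force: 0.0
```

>>> send_rows(
  deltas=[
    {"dx": 18,"dy": 33,"dz": 0,"rx": 0,"ry": 0,"rz": 0},
    {"dx": 37,"dy": 66,"dz": 0,"rx": 0,"ry": 0,"rz": 0},
    {"dx": 56,"dy": 99,"dz": 0,"rx": 0,"ry": 0,"rz": 0},
    {"dx": 75,"dy": 132,"dz": 0,"rx": 0,"ry": 0,"rz": 0},
    {"dx": 94,"dy": 165,"dz": 0,"rx": 0,"ry": 0,"rz": 0},
  ],
)

```text
clock: 0.98
tcp_pos: [0.3402, -0.3289, 0.2423]
orientation: [3.13, 0.262, -0.0]
contact_force: [0.6, -0.2, -0.4]
grip_width: 0.04
gripper_force: 0.0
```

>>> send_rows(
  deltas=[
    {"dx": 20,"dy": 35,"dz": 0,"rx": 0,"ry": 0,"rz": 0},
    {"dx": 40,"dy": 70,"dz": 0,"rx": 0,"ry": 0,"rz": 0},
    {"dx": 60,"dy": 105,"dz": 0,"rx": 0,"ry": 0,"rz": 0},
    {"dx": 80,"dy": 140,"dz": 0,"rx": 0,"ry": 0,"rz": 0},
    {"dx": 100,"dy": 178,"dz": 0,"rx": 0,"ry": 0,"rz": 0},
  ],
)

```text
clock: 1.4
tcp_pos: [0.4397, -0.1523, 0.2424]
orientation: [3.13, 0.262, 0.0]
contact_force: [1.1, -0.2, -0.0]
grip_width: 0.0401
gripper_force: 0.0
```

```bash
python3 - <<'E'
from h import *
f=grab('wrist'); cv2.imwrite('pics/w2.png',f['frame']); P=cloud(f); np.save('w2.npy',P)
o=r.get_obs()
B=R.from_euler('z',9.6,degrees=True).as_matrix(); c=np.array([.5824,-.1284,0])
Q=(P-c)@B*1000
h=cv2.cvtColor(f['frame'],cv2.COLOR_BGR2HSV)
g=(h[...,0]>40)&(h[...,0]<85)&(h[...,1]>100)&(Q[...,2]>25)&(Q[...,2]<60)&(abs(Q[...,1])<80)&(Q[...,0]<60)
q=Q[g]; print(g.sum(),cv2.minAreaRect(q[:,:2].astype(np.float32)),q.min(0),q.max(0))
tops=q[abs(q[:,2]-42)<3]; print(cv2.minAreaRect(tops[:,:2].astype(np.float32)))
v,u=np.nonzero(g);print(u.min(),u.max(),v.min(),v.max())
# fingers: nearest pts to camera
w=(f['z_map']<.2)&(f['z_map']>0); T=(P[w]-o['tcp_pos'])@R.from_rotvec(o['orientation']).as_matrix()*1000
print('fingers in tool',T.min(0),T.max(0)); near=T[T[:,2]>-5];print(near.min(0),near.max(0))
E
```

```text
2197 ((-28.690414428710938, -4.75726318359375), (97.30277252197266, 83.63580322265625), 88.9958724975586) [-71.24002114 -53.88850794  25.19130008] [13.88200194 44.23687618 44.03679591]
((-30.041465759277344, -4.696247100830078), (97.26844787597656, 81.14421081542969), 89.14027404785156)
255 386 0 116
fingers in tool [-19.02371806 -52.06688648 -85.12196408] [15.87908704 70.65412762 10.51974988]
[-16.89640396 -24.53435288  -4.99889573] [ 6.36302818 42.80184903 10.51974988]
```

View pics/w2.png

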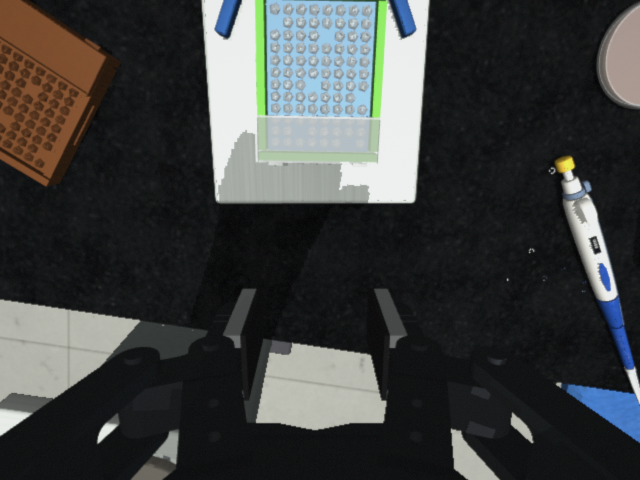

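The near edge of the rack is at row 162, and its sides at columns 257–380 are straight with the bed. The bed's front edge is at row 202, and the rail flares are at (227,20) and (403,20). The rack is a few mm right of centre, so the flares will guide it.

```bash
python3 - <<'E'
from h import *
f=grab('wrist')
B=R.from_euler('z',9.6,degrees=True).as_matrix(); c=np.array([.5824,-.1284,0])
for u,v,h in [(217,202,.02),(416,202,.02),(318,162,.02),(318,162,.051),(318,152,.042),(257,162,.042),(379,162,.042),(257,162,.051),(379,162,.051),(227,37,.036),(403,37,.036),(267,50,.042),(377,50,.042),(318,116,.051)]:
    print(u,v,h,((plane(f,u,v,h)-c)@B*1000).round(1))
o=r.get_obs();print('tcp bed',(o['tcp_pos']-c)@B*1000)
E
```

```text
217 202 0.02 [-139.    94.8   20. ]
416 202 0.02 [-137.2  -82.8   20. ]
318 162 0.02 [-102.8    5.    20. ]
318 162 0.051 [-99.9   5.2  51. ]
318 152 0.042 [-92.7   5.2  42. ]
257 162 0.042 [-101.2   54.9   42. ]
379 162 0.042 [-100.2  -44.5   42. ]
257 162 0.051 [-100.4   53.6   51. ]
379 162 0.051 [-99.4 -43.1  51. ]
227 37 0.036 [-7.4 76.  36. ]
403 37 0.036 [ -6.2 -58.8  36. ]
267 50 0.042 [-17.2  44.8  42. ]
377 50 0.042 [-16.4 -38.5  42. ]
318 116 0.051 [-64.9   5.6  51. ]
tcp bed [-141.3043545     4.8968402   242.72680108]
```

>>> send_rows(
  deltas=[
    {"dx": 0,"dy": 0,"dz": -41,"rx": 0,"ry": 0,"rz": 0},
    {"dx": 0,"dy": 0,"dz": -82,"rx": 0,"ry": 0,"rz": 0},
    {"dx": 0,"dy": 0,"dz": -123,"rx": 0,"ry": 0,"rz": 0},
    {"dx": 0,"dy": 0,"dz": -164,"rx": 0,"ry": 0,"rz": 0},
    {"dx": 0,"dy": 0,"dz": -203,"rx": 0,"ry": 0,"rz": 0},
  ],
)

```text
clock: 1.92
tcp_pos: [0.4386, -0.1542, 0.0375]
orientation: [3.131, 0.262, 0.0]
contact_force: [1.4, -0.9, -0.2]
grip_width: 0.0403
gripper_force: 0.0
```

>>> send_rows(
  deltas=[
    {"dx": 6,"dy": 1,"dz": 0,"rx": 0,"ry": 0,"rz": 0},
    {"dx": 12,"dy": 2,"dz": 0,"rx": 0,"ry": 0,"rz": 0},
    {"dx": 18,"dy": 3,"dz": 0,"rx": 0,"ry": 0,"rz": 0},
    {"dx": 24,"dy": 4,"dz": 0,"rx": 0,"ry": 0,"rz": 0},
    {"dx": 30,"dy": 5,"dz": 0,"rx": 0,"ry": 0,"rz": 0},
  ],
)

```text
clock: 2.33
tcp_pos: [0.471, -0.1495, 0.0417]
orientation: [3.129, 0.262, 0.004]
contact_force: [-5.1, -0.4, 3.1]
grip_width: 0.04
gripper_force: 2.2
```

>>> send_rows(
  deltas=[
    {"dx": 6,"dy": 1,"dz": 0,"rx": 0,"ry": 0,"rz": 0},
    {"dx": 12,"dy": 2,"dz": 0,"rx": 0,"ry": 0,"rz": 0},
    {"dx": 18,"dy": 3,"dz": 0,"rx": 0,"ry": 0,"rz": 0},
    {"dx": 24,"dy": 4,"dz": 0,"rx": 0,"ry": 0,"rz": 0},
    {"dx": 30,"dy": 5,"dz": 0,"rx": 0,"ry": 0,"rz": 0},
  ],
)

```text
clock: 2.75
tcp_pos: [0.4995, -0.1438, 0.0394]
orientation: [3.131, 0.263, -0.001]
contact_force: [-3.9, -0.7, 3.3]
grip_width: 0.0399
gripper_force: 2.2
```

```bash
python3 - <<'E'
from h import *
f=grab('wrist'); cv2.imwrite('pics/w3.png',f['frame']); np.save('w3.npy',cloud(f))
E
```

```text
(no output)
```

View pics/w3.png

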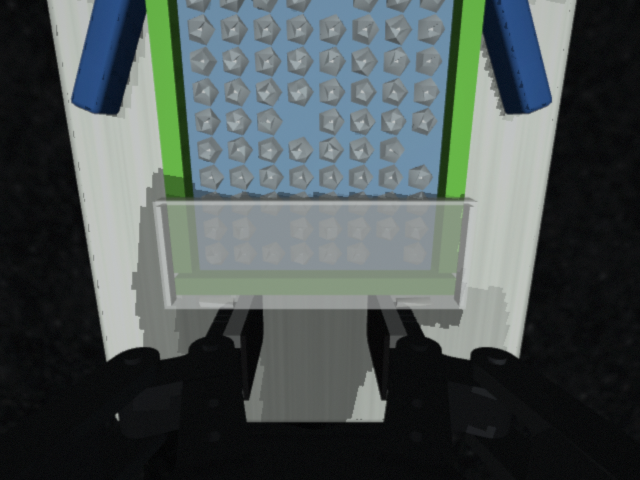

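The fingers are on the rack's near wall. The rack is centred and heading between the flares at (97,100) and (527,100).

>>> send_rows(
  deltas=[
    {"dx": 6,"dy": 1,"dz": 0,"rx": 0,"ry": 0,"rz": 0},
    {"dx": 12,"dy": 2,"dz": 0,"rx": 0,"ry": 0,"rz": 0},
    {"dx": 18,"dy": 3,"dz": 0,"rx": 0,"ry": 0,"rz": 0},
    {"dx": 24,"dy": 4,"dz": 0,"rx": 0,"ry": 0,"rz": 0},
    {"dx": 30,"dy": 5,"dz": 0,"rx": 0,"ry": 0,"rz": 0},
  ],
)

```text
clock: 3.22
tcp_pos: [0.5303, -0.1385, 0.0392]
orientation: [-3.13, -0.263, -0.001]
contact_force: [-1.2, 0.3, -0.3]
grip_width: 0.0401
gripper_force: 0.6
```

>>> send_rows(
  deltas=[
    {"dx": 4,"dy": 0.7,"dz": 0,"rx": 0,"ry": 0,"rz": 0},
    {"dx": 8,"dy": 1.4,"dz": 0,"rx": 0,"ry": 0,"rz": 0},
    {"dx": 12,"dy": 2.1,"dz": 0,"rx": 0,"ry": 0,"rz": 0},
    {"dx": 15,"dy": 2.6,"dz": 0,"rx": 0,"ry": 0,"rz": 0},
    {"dx": 18,"dy": 3,"dz": 0,"rx": 0,"ry": 0,"rz": 0},
  ],
)

```text
clock: 3.63
tcp_pos: [0.5477, -0.1357, 0.0393]
orientation: [-3.131, -0.263, -0.001]
contact_force: [-1.4, -0.1, -0.4]
grip_width: 0.0398
gripper_force: 0.6
```

>>> send_rows(
  deltas=[
    {"dx": 2,"dy": 0.3,"dz": 0,"rx": 0,"ry": 0,"rz": 0},
    {"dx": 3.5,"dy": 0.6,"dz": 0,"rx": 0,"ry": 0,"rz": 0},
    {"dx": 5,"dy": 0.8,"dz": 0,"rx": 0,"ry": 0,"rz": 0},
    {"dx": 6.5,"dy": 1.1,"dz": 0,"rx": 0,"ry": 0,"rz": 0},
    {"dx": 8,"dy": 1.3,"dz": 0,"rx": 0,"ry": 0,"rz": 0},
  ],
)

```text
clock: 4.05
tcp_pos: [0.5551, -0.1346, 0.0393]
orientation: [3.131, 0.262, -0.0]
contact_force: [-2.1, -0.5, -0.6]
grip_width: 0.0403
gripper_force: 0.9
```

>>> send_rows(
  deltas=[
    {"dx": 1,"dy": 0.2,"dz": 0,"rx": 0,"ry": 0,"rz": 0},
    {"dx": 2,"dy": 0.3,"dz": 0,"rx": 0,"ry": 0,"rz": 0},
    {"dx": 3,"dy": 0.5,"dz": 0,"rx": 0,"ry": 0,"rz": 0},
    {"dx": 4,"dy": 0.7,"dz": 0,"rx": 0,"ry": 0,"rz": 0},
    {"dx": 5,"dy": 0.8,"dz": 0,"rx": 0,"ry": 0,"rz": 0},
  ],
)

```text
clock: 4.47
tcp_pos: [0.5589, -0.134, 0.0392]
orientation: [3.131, 0.262, -0.005]
contact_force: [-8.0, -0.3, 7.5]
grip_width: 0.0404
gripper_force: 4.5
```

>>> send_rows(
  deltas=[
    {"dx": 0.5,"dy": 0.1,"dz": 0,"rx": 0,"ry": 0,"rz": 0},
    {"dx": 1,"dy": 0.2,"dz": 0,"rx": 0,"ry": 0,"rz": 0},
    {"dx": 1.5,"dy": 0.3,"dz": 0,"rx": 0,"ry": 0,"rz": 0},
    {"dx": 1.5,"dy": 0.3,"dz": 0,"rx": 0,"ry": 0,"rz": 0},
  ],
)

```text
clock: 4.8
tcp_pos: [0.5588, -0.134, 0.039]
orientation: [3.13, 0.262, -0.009]
contact_force: [-11.5, -1.6, 8.2]
grip_width: 0.04
gripper_force: 5.3
```

```bash
python3 - <<'E'
from h import *
f=grab('wrist'); cv2.imwrite('pics/w4.png',f['frame']); np.save('w4.npy',cloud(f))
E
```

```text
(no output)
```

View pics/w4.png

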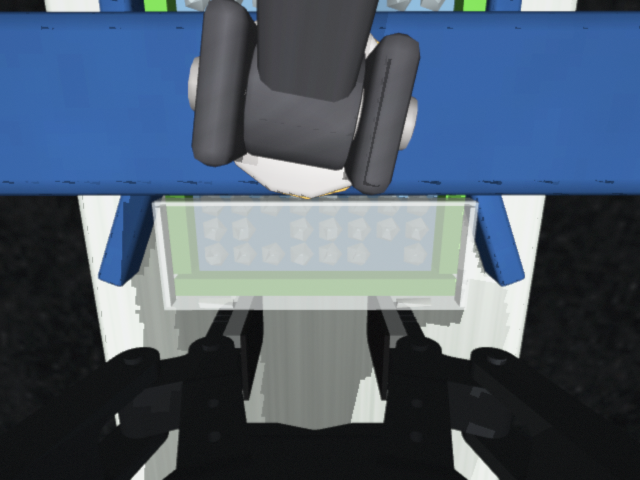

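The rack stopped hard at 11 N with its near wall just ahead of the flare ends at row 283, so it is home. The lever points away from the robot. I'll back off and check how close the shelf is.

>>> send_rows(
  deltas=[
    {"dx": -10,"dy": -1.7,"dz": 0,"rx": 0,"ry": 0,"rz": 0},
    {"dx": -30,"dy": -5,"dz": 0,"rx": 0,"ry": 0,"rz": 0},
    {"dx": -45,"dy": -7.5,"dz": 35,"rx": 0,"ry": 0,"rz": 0},
    {"dx": -45,"dy": -7.5,"dz": 75,"rx": 0,"ry": 0,"rz": 0},
    {"dx": -45,"dy": -7.5,"dz": 115,"rx": 0,"ry": 0,"rz": 0},
  ],
  jaw=0,
)

```text
clock: 5.27
tcp_pos: [0.5156, -0.141, 0.1551]
orientation: [-3.13, -0.262, 0.001]
contact_force: [1.3, -1.2, 0.6]
grip_width: -0.0003
gripper_force: 0.0
```

>>> send_rows(
  deltas=[
    {"dx": 0,"dy": 0,"dz": 40,"rx": 0,"ry": 0,"rz": 0},
    {"dx": 0,"dy": 0,"dz": 80,"rx": 0,"ry": 0,"rz": 0},
    {"dx": 0,"dy": 0,"dz": 100,"rx": 0,"ry": 0,"rz": 0},
  ],
)

```text
clock: 5.52
tcp_pos: [0.5194, -0.141, 0.26]
orientation: [3.128, 0.263, 0.015]
contact_force: [1.4, 0.0, -0.1]
grip_width: -0.0001
gripper_force: 0.0
```

```bash
python3 - <<'E'
from h import *
P=np.load('top0.npy');S=np.load('scene0.npy')
for A in (P,S):
  for y0,y1 in [(-.35,-.2),(-.2,0)]:
    print([ (round(z,2),round(float(np.percentile(A[w][:,0],2)),3)) for z in np.arange(.1,.9,.05) if (w:=(A[...,1]>y0)&(A[...,1]<y1)&(abs(A[...,2]-z)<.025)&(A[...,0]>.69)).sum()>5])
print(r.get_obs()['joints'],r.get_obs()['tcp_pos'])
f=grab('wrist'); cv2.imwrite('pics/w5.png',f['frame']); Q=cloud(f); np.save('w5.npy',Q)
h=cv2.cvtColor(f['frame'],cv2.COLOR_BGR2HSV)
bl=(h[...,0]>100)&(h[...,0]<130)&(h[...,1]>120)&(abs(Q[...,2]-.092)<.008); q=Q[bl]; print('beam',bl.sum(),cv2.minAreaRect((q[:,:2]*1000).astype(np.float32)))
rd=((h[...,0]<8)|(h[...,0]>172))&(h[...,1]>150)&(Q[...,2]>.1)&(Q[...,0]<.75); q=Q[rd]; c=q.mean(0); d=np.linalg.svd(q-c)[2][0]; t=(q-c)@d; print('lever',rd.sum(),c,d,c+d*t.min(),c+d*t.max())
E
```

```text
[(np.float64(0.1), 0.691), (np.float64(0.2), 0.772), (np.float64(0.25), 0.801), (np.float64(0.35), 0.765), (np.float64(0.4), 0.766), (np.float64(0.45), 0.821), (np.float64(0.5), 0.828), (np.float64(0.55), 0.896), (np.float64(0.6), 0.905)]
[(np.float64(0.1), 0.769), (np.float64(0.15), 0.769), (np.float64(0.2), 0.769), (np.float64(0.25), 0.769), (np.float64(0.3), 0.769), (np.float64(0.35), 0.765), (np.float64(0.4), 0.766), (np.float64(0.45), 0.819), (np.float64(0.5), 0.828), (np.float64(0.55), 0.86), (np.float64(0.6), 0.904)]
[(np.float64(0.1), 0.694), (np.float64(0.15), 0.77), (np.float64(0.2), 0.765), (np.float64(0.25), 0.796), (np.float64(0.3), 0.798), (np.float64(0.35), 0.759), (np.float64(0.4), 0.76), (np.float64(0.45), 0.816), (np.float64(0.5), 0.824), (np.float64(0.55), 0.893), (np.float64(0.6), 0.902)]
[(np.float64(0.1), 0.764), (np.float64(0.15), 0.762), (np.float64(0.2), 0.764), (np.float64(0.25), 0.764), (np.float64(0.3), 0.764), (np.float64(0.35), 0.759), (np.float64(0.4), 0.76), (np.float64(0.45), 0.815), (np.float64(0.5), 0.831), (np.float64(0.55), 0.886), (np.float64(0.6), 0.901)]
[ 0.42311137  0.25023746 -0.32399663  1.85179207  0.09211947  1.0441952
 -1.34011185] [ 0.51937986 -0.14101038  0.25999381]
beam 10076 ((630.691650390625, -121.62751007080078), (34.275882720947266, 166.0992431640625), 9.599084854125977)
lever 11 [ 0.58781506 -0.13041486  0.39242954] [0.89442719 0.         0.4472136 ] [ 0.58781506 -0.13041486  0.39242954] [ 0.58781506 -0.13041486  0.39242954]
```

The new beam measurement puts the pivot at about (0.632, -0.120), and the shelf front is at x≈0.76. I'll turn the tool 90° to keep the camera away from the shelf, then come down on the lever's left side.

>>> send_rows(
  deltas=[
    {"dx": 4,"dy": 12,"dz": 0,"rx": 0,"ry": 0,"rz": 7},
    {"dx": 8,"dy": 24,"dz": 0,"rx": 0,"ry": 0,"rz": 14},
    {"dx": 12,"dy": 36,"dz": 0,"rx": 0,"ry": 0,"rz": 21},
    {"dx": 16,"dy": 48,"dz": 0,"rx": 0,"ry": 0,"rz": 28},
    {"dx": 20,"dy": 60,"dz": 0,"rx": 0,"ry": 0,"rz": 35},
  ],
)

```text
clock: 5.98
tcp_pos: [0.5374, -0.0802, 0.2543]
orientation: [2.902, 1.201, 0.003]
contact_force: [0.2, -0.9, 0.4]
grip_width: 0.0002
gripper_force: 0.0
```

>>> send_rows(
  deltas=[
    {"dx": 12,"dy": 0,"dz": 0,"rx": 0,"ry": 0,"rz": 7},
    {"dx": 24,"dy": 0,"dz": 0,"rx": 0,"ry": 0,"rz": 14},
    {"dx": 36,"dy": 0,"dz": 0,"rx": 0,"ry": 0,"rz": 21},
    {"dx": 48,"dy": 0,"dz": 0,"rx": 0,"ry": 0,"rz": 28},
    {"dx": 60,"dy": 0,"dz": 0,"rx": 0,"ry": 0,"rz": 35},
  ],
)

```text
clock: 6.4
tcp_pos: [0.5978, -0.0807, 0.2542]
orientation: [2.407, 2.018, 0.003]
contact_force: [0.1, -0.4, 0.2]
grip_width: -0.0002
gripper_force: 0.0
```

>>> send_rows(
  deltas=[
    {"dx": 15,"dy": 0,"dz": 0,"rx": 0,"ry": 0,"rz": 7},
    {"dx": 30,"dy": 0,"dz": 0,"rx": 0,"ry": 0,"rz": 14},
    {"dx": 45,"dy": 0,"dz": 0,"rx": 0,"ry": 0,"rz": 20},
    {"dx": 60,"dy": 0,"dz": 0,"rx": 0,"ry": 0,"rz": 20},
    {"dx": 75,"dy": 0,"dz": 0,"rx": 0,"ry": 0,"rz": 20},
  ],
)

```text
clock: 6.82
tcp_pos: [0.6729, -0.0809, 0.2539]
orientation: [2.027, 2.399, 0.003]
contact_force: [-0.9, -0.7, 0.7]
grip_width: -0.0004
gripper_force: 0.0
```

>>> send_rows(
  deltas=[
    {"dx": 3,"dy": 2,"dz": -25,"rx": 0,"ry": 0,"rz": 0},
    {"dx": 3,"dy": 2,"dz": -50,"rx": 0,"ry": 0,"rz": 0},
    {"dx": 3,"dy": 2,"dz": -75,"rx": 0,"ry": 0,"rz": 0},
    {"dx": 3,"dy": 2,"dz": -93,"rx": 0,"ry": 0,"rz": 0},
    {"dx": 3,"dy": 2,"dz": -93,"rx": 0,"ry": 0,"rz": 0},
  ],
)

```text
clock: 7.23
tcp_pos: [0.6724, -0.079, 0.1565]
orientation: [-2.024, -2.396, 0.005]
contact_force: [-0.8, -0.2, 0.2]
grip_width: -0.0004
gripper_force: 0.0
```

```bash
python3 - <<'E'
from h import *
f=grab('wrist'); cv2.imwrite('pics/w6.png',f['frame']); Q=cloud(f)
print(r.get_obs()['joints'])
for n,f in (('w',f),('scene',grab('scene')),('top',grab('top'))):
    Q=cloud(f);h=cv2.cvtColor(f['frame'],cv2.COLOR_BGR2HSV)
    rd=((h[...,0]<8)|(h[...,0]>172))&(h[...,1]>150)&(Q[...,2]>.1)&(np.hypot(Q[...,0]-.632,Q[...,1]+.12)<.09)&(Q[...,2]<.22); q=Q[rd]
    if len(q)>10:
        c=q.mean(0); d=np.linalg.svd(q-c)[2][0]; t=(q-c)@d; print(n,rd.sum(),c,d,c+d*t.min(),c+d*t.max())
E
```

```text
[ 0.40244425  0.62538522 -0.55477623  1.58774952  0.36521052  1.03687628
 -0.08855145]
w 248 [ 0.67793626 -0.11285358  0.167704  ] [ 0.09569404 -0.58860382 -0.80273794] [ 0.67149347 -0.07322467  0.22174991] [ 0.67875029 -0.11786063  0.16087538]
scene 22 [ 0.65629076 -0.11289823  0.16581295] [-0.31802442  0.65225441  0.68805861] [ 0.66193965 -0.12448386  0.15359135] [ 0.63657814 -0.07246849  0.20846201]
```

View pics/w6.png

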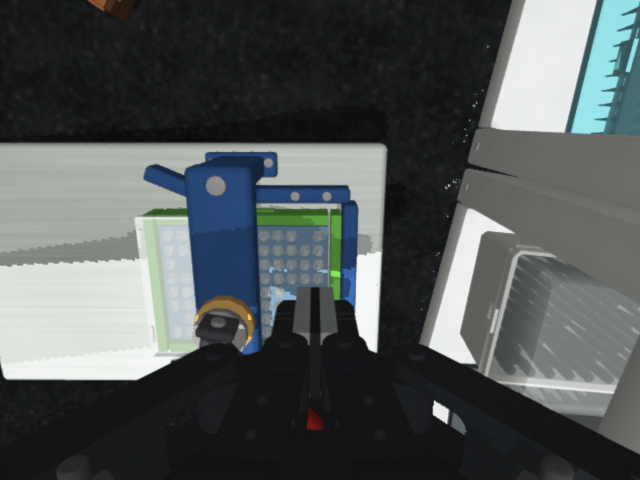

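The rack's far wall is at the back stop (340,260), and the fingers stand left of the lever (red at 315,418). Now for the arc waypoints.

```bash
cat >> h.py <<'E'
PIV=np.array([.632,-.1205])
def wp(b,Rr=45,half=9):
    a=np.radians(b); n=np.array([-np.sin(a),np.cos(a)]); d=a+np.pi/2-np.radians(9.6)
    off=half+14.5*abs(np.cos(d))+11*abs(np.sin(d))
    return PIV*1000+Rr*np.array([np.cos(a),np.sin(a)])+off*n
E
python3 - <<'E'
from h import *
for b in range(0,-161,-10): print(b,wp(b).round(0))
E
```

```text
0 [677. -98.]
-10 [ 681. -104.]
-20 [ 683. -112.]
-30 [ 684. -120.]
-40 [ 684. -129.]
-50 [ 682. -138.]
-60 [ 677. -146.]
-70 [ 671. -154.]
-80 [ 663. -161.]
-90 [ 657. -166.]
-100 [ 650. -169.]
-110 [ 642. -172.]
-120 [ 633. -173.]
-130 [ 624. -172.]
-140 [ 614. -169.]
-150 [ 605. -164.]
-160 [ 597. -157.]
```

>>> send_rows(
  deltas=[
    {"dx": 1,"dy": -7,"dz": 0,"rx": 0,"ry": 0,"rz": 0},
    {"dx": 2,"dy": -14,"dz": 0,"rx": 0,"ry": 0,"rz": 0},
    {"dx": 3,"dy": -20,"dz": 0,"rx": 0,"ry": 0,"rz": 0},
    {"dx": 5,"dy": -25,"dz": 0,"rx": 0,"ry": 0,"rz": 0},
    {"dx": 7,"dy": -30,"dz": 0,"rx": 0,"ry": 0,"rz": 0},
  ],
)

```text
clock: 7.8
tcp_pos: [0.6817, -0.1089, 0.1618]
orientation: [-2.028, -2.399, -0.001]
contact_force: [-1.2, 2.9, -0.2]
grip_width: -0.0
gripper_force: 1.4
```

>>> send_rows(
  deltas=[
    {"dx": 1,"dy": -6,"dz": 0,"rx": 0,"ry": 0,"rz": 0},
    {"dx": 2,"dy": -12,"dz": 0,"rx": 0,"ry": 0,"rz": 0},
    {"dx": 2,"dy": -18,"dz": 0,"rx": 0,"ry": 0,"rz": 0},
    {"dx": 1,"dy": -24,"dz": 0,"rx": 0,"ry": 0,"rz": 0},
    {"dx": 0,"dy": -30,"dz": 0,"rx": 0,"ry": 0,"rz": 0},
  ],
)

```text
clock: 8.22
tcp_pos: [0.6818, -0.1392, 0.1612]
orientation: [2.028, 2.4, 0.001]
contact_force: [-0.0, 2.9, -1.1]
grip_width: 0.0001
gripper_force: 1.5
```

>>> send_rows(
  deltas=[
    {"dx": -3,"dy": -5,"dz": 0,"rx": 0,"ry": 0,"rz": 0},
    {"dx": -6,"dy": -10,"dz": 0,"rx": 0,"ry": 0,"rz": 0},
    {"dx": -10,"dy": -15,"dz": 0,"rx": 0,"ry": 0,"rz": 0},
    {"dx": -14,"dy": -19,"dz": 0,"rx": 0,"ry": 0,"rz": 0},
    {"dx": -19,"dy": -23,"dz": 0,"rx": 0,"ry": 0,"rz": 0},
  ],
)

```text
clock: 8.63
tcp_pos: [0.6626, -0.1628, 0.1616]
orientation: [2.028, 2.398, 0.0]
contact_force: [2.6, 1.7, -0.3]
grip_width: 0.0
gripper_force: 1.3
```

```bash
cat >> h.py <<'E'
def lever(names=('scene','top')):
    for n in names:
        f=grab(n);Q=cloud(f);h=cv2.cvtColor(f['frame'],cv2.COLOR_BGR2HSV)
        rd=((h[...,0]<8)|(h[...,0]>172))&(h[...,1]>150)&(Q[...,2]>.09)&(np.hypot(Q[...,0]-.632,Q[...,1]+.12)<.12)&(Q[...,2]<.215); q=Q[rd]
        if len(q)>5:
            c=np.median(q,0); print(n,len(q),c.round(3),'bearing',np.degrees(np.arctan2(c[1]-PIV[1],c[0]-PIV[0])).round(1),'zmax',q[:,2].max().round(3))
    o=r.get_obs();print(o['tcp_pos'],o['joints'].round(2))
E
python3 -c "
from h import *
lever()"
```

```text
scene 81 [ 0.634 -0.165  0.17 ] bearing -86.8 zmax 0.215
top 40 [ 0.635 -0.157  0.162] bearing -85.7 zmax 0.212
[ 0.66176083 -0.16405489  0.16145109] [ 0.52  0.62 -0.55  1.58  0.36  1.04  0.04]
```

>>> send_rows(
  deltas=[
    {"dx": -6,"dy": -3,"dz": 0,"rx": 0,"ry": 0,"rz": 0},
    {"dx": -12,"dy": -6,"dz": 0,"rx": 0,"ry": 0,"rz": 0},
    {"dx": -18,"dy": -8,"dz": 0,"rx": 0,"ry": 0,"rz": 0},
    {"dx": -24,"dy": -9,"dz": 0,"rx": 0,"ry": 0,"rz": 0},
    {"dx": -30,"dy": -10,"dz": 0,"rx": 0,"ry": 0,"rz": 0},
  ],
)

```text
clock: 9.15
tcp_pos: [0.6323, -0.1723, 0.1615]
orientation: [2.028, 2.399, 0.0]
contact_force: [3.5, 1.3, -0.3]
grip_width: 0.0002
gripper_force: 1.4
```

>>> send_rows(
  deltas=[
    {"dx": -3,"dy": 0,"dz": 0,"rx": 0,"ry": 0,"rz": 0},
    {"dx": -6,"dy": 1,"dz": 0,"rx": 0,"ry": 0,"rz": 0},
    {"dx": -9,"dy": 1,"dz": 0,"rx": 0,"ry": 0,"rz": 0},
    {"dx": -12,"dy": 2,"dz": 0,"rx": 0,"ry": 0,"rz": 0},
    {"dx": -15,"dy": 3,"dz": 0,"rx": 0,"ry": 0,"rz": 0},
  ],
)

```text
clock: 9.57
tcp_pos: [0.6176, -0.169, 0.1614]
orientation: [2.028, 2.399, 0.0]
contact_force: [3.4, -0.5, -1.2]
grip_width: -0.0003
gripper_force: 1.3
```

>>> send_rows(
  deltas=[
    {"dx": -1.5,"dy": 0.8,"dz": 0,"rx": 0,"ry": 0,"rz": 0},
    {"dx": -3,"dy": 1.6,"dz": 0,"rx": 0,"ry": 0,"rz": 0},
    {"dx": -4.5,"dy": 2.5,"dz": 0,"rx": 0,"ry": 0,"rz": 0},
    {"dx": -6,"dy": 3.5,"dz": 0,"rx": 0,"ry": 0,"rz": 0},
    {"dx": -7,"dy": 4.5,"dz": 0,"rx": 0,"ry": 0,"rz": 0},
  ],
)

```text
clock: 9.98
tcp_pos: [0.6108, -0.1646, 0.1614]
orientation: [2.028, 2.399, 0.0]
contact_force: [3.6, -0.4, -1.0]
grip_width: 0.0
gripper_force: 1.8
```

>>> send_rows(
  deltas=[
    {"dx": -1,"dy": 0.7,"dz": 0,"rx": 0,"ry": 0,"rz": 0},
    {"dx": -2,"dy": 1.5,"dz": 0,"rx": 0,"ry": 0,"rz": 0},
    {"dx": -3,"dy": 2.3,"dz": 0,"rx": 0,"ry": 0,"rz": 0},
    {"dx": -4,"dy": 3.1,"dz": 0,"rx": 0,"ry": 0,"rz": 0},
    {"dx": -5,"dy": 4,"dz": 0,"rx": 0,"ry": 0,"rz": 0},
  ],
)

```text
clock: 10.4
tcp_pos: [0.6095, -0.1638, 0.1618]
orientation: [2.024, 2.39, 0.005]
contact_force: [19.7, -10.0, -12.5]
grip_width: -0.0001
gripper_force: 9.8
```

```bash
python3 -c "
from h import *
lever()"
```

```text
scene 87 [ 0.586 -0.151  0.171] bearing -146.4 zmax 0.189
top 71 [ 0.594 -0.148  0.173] bearing -143.9 zmax 0.213
[ 0.60966693 -0.16393355  0.1618145 ] [ 0.57  0.55 -0.56  1.72  0.35  0.97  0.05]
```

The bolt is snug: contact force rose to over 20 N with the lever at its end bearing. I'll back off, rise and move over the grip.

>>> send_rows(
  deltas=[
    {"dx": 8,"dy": -9,"dz": 0,"rx": 0,"ry": 0,"rz": 0},
    {"dx": 16,"dy": -19,"dz": 0,"rx": 0,"ry": 0,"rz": 0},
    {"dx": 16,"dy": -19,"dz": 30,"rx": 0,"ry": 0,"rz": 0},
    {"dx": 16,"dy": -19,"dz": 65,"rx": 0,"ry": 0,"rz": 0},
    {"dx": 16,"dy": -19,"dz": 65,"rx": 0,"ry": 0,"rz": 0},
  ],
)

```text
clock: 10.92
tcp_pos: [0.624, -0.1795, 0.2324]
orientation: [2.025, 2.395, 0.005]
contact_force: [0.9, 1.0, 1.3]
grip_width: 0.0
gripper_force: 0.0
```

```bash
python3 - <<'E'
from h import *
lever()
f=grab('top'); cv2.imwrite('pics/t7.png',cv2.resize(f['frame'][170:300,310:440],(780,600)[:1]*1+(600,)) if 0 else cv2.resize(f['frame'][170:300,310:440],None,fx=4.5,fy=4.5))
E
```

```text
scene 87 [ 0.585 -0.149  0.172] bearing -148.1 zmax 0.19
top 86 [ 0.59  -0.151  0.177] bearing -143.9 zmax 0.191
[ 0.62165991 -0.17936391  0.22760975] [ 0.6   0.51 -0.58  1.61  0.3   1.11  0.11]
```

View pics/t7.png

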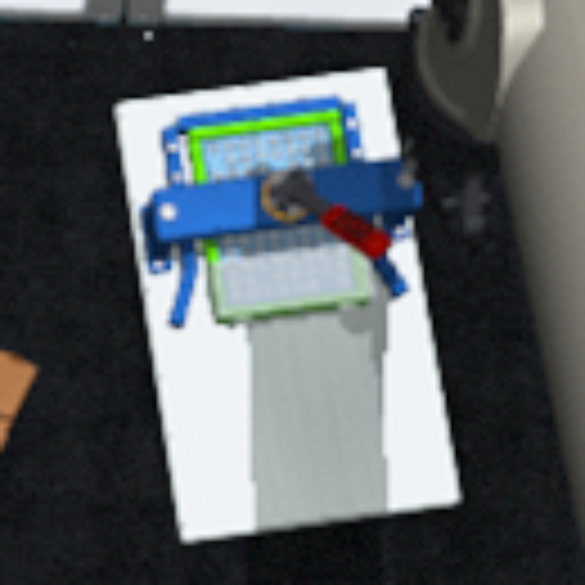

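The rack is home against the stop, and the lever (red at 355,230) is still standing open at its end bearing. Now the fold.

>>> send_rows(
  deltas=[
    {"dx": -16,"dy": 12,"dz": 0,"rx": 0,"ry": 0,"rz": 0},
    {"dx": -32,"dy": 24,"dz": 0,"rx": 0,"ry": 0,"rz": 0},
    {"dx": -32,"dy": 24,"dz": -7,"rx": 0,"ry": 0,"rz": 0},
    {"dx": -32,"dy": 24,"dz": -14,"rx": 0,"ry": 0,"rz": 0},
    {"dx": -32,"dy": 24,"dz": -22,"rx": 0,"ry": 0,"rz": 0},
  ],
)

```text
clock: 11.48
tcp_pos: [0.5892, -0.156, 0.2029]
orientation: [-2.028, -2.398, 0.002]
contact_force: [-0.1, -0.4, 0.5]
grip_width: 0.0001
gripper_force: 0.0
```

>>> send_rows(
  deltas=[
    {"dx": 0,"dy": 0,"dz": -5,"rx": 0,"ry": 0,"rz": 0},
    {"dx": 0,"dy": 0,"dz": -10,"rx": 0,"ry": 0,"rz": 0},
    {"dx": 0,"dy": 0,"dz": -15,"rx": 0,"ry": 0,"rz": 0},
    {"dx": 0,"dy": 0,"dz": -20,"rx": 0,"ry": 0,"rz": 0},
    {"dx": 0,"dy": 0,"dz": -25,"rx": 0,"ry": 0,"rz": 0},
  ],
)

```text
clock: 11.9
tcp_pos: [0.5901, -0.1556, 0.1791]
orientation: [2.028, 2.399, 0.001]
contact_force: [0.7, -0.5, 3.3]
grip_width: 0.0003
gripper_force: 1.5
```

>>> send_rows(
  deltas=[
    {"dx": 0,"dy": 0,"dz": -5,"rx": 0,"ry": 0,"rz": 0},
    {"dx": 0,"dy": 0,"dz": -10,"rx": 0,"ry": 0,"rz": 0},
    {"dx": 0,"dy": 0,"dz": -15,"rx": 0,"ry": 0,"rz": 0},
    {"dx": 0,"dy": 0,"dz": -20,"rx": 0,"ry": 0,"rz": 0},
    {"dx": 0,"dy": 0,"dz": -25,"rx": 0,"ry": 0,"rz": 0},
  ],
)

```text
clock: 12.32
tcp_pos: [0.5894, -0.1557, 0.1538]
orientation: [-2.028, -2.399, 0.001]
contact_force: [-0.2, 0.3, 5.4]
grip_width: 0.0001
gripper_force: 1.8
```

>>> send_rows(
  deltas=[
    {"dx": 0,"dy": 0,"dz": -4,"rx": 0,"ry": 0,"rz": 0},
    {"dx": 0,"dy": 0,"dz": -8,"rx": 0,"ry": 0,"rz": 0},
    {"dx": 0,"dy": 0,"dz": -12,"rx": 0,"ry": 0,"rz": 0},
    {"dx": 0,"dy": 0,"dz": -16,"rx": 0,"ry": 0,"rz": 0},
    {"dx": 0,"dy": 0,"dz": -20,"rx": 0,"ry": 0,"rz": 0},
  ],
)

```text
clock: 12.73
tcp_pos: [0.5893, -0.1558, 0.1338]
orientation: [-2.028, -2.399, 0.001]
contact_force: [-1.9, -1.5, 5.0]
grip_width: 0.0001
gripper_force: 2.1
```

>>> send_rows(
  deltas=[
    {"dx": 0,"dy": 0,"dz": -1.5,"rx": 0,"ry": 0,"rz": 0},
    {"dx": 0,"dy": 0,"dz": -3,"rx": 0,"ry": 0,"rz": 0},
    {"dx": 0,"dy": 0,"dz": -4.5,"rx": 0,"ry": 0,"rz": 0},
    {"dx": 0,"dy": 0,"dz": -6,"rx": 0,"ry": 0,"rz": 0},
    {"dx": 0,"dy": 0,"dz": -6,"rx": 0,"ry": 0,"rz": 0},
  ],
)

```text
clock: 13.15
tcp_pos: [0.5898, -0.156, 0.1291]
orientation: [2.028, 2.398, -0.001]
contact_force: [-4.4, -3.8, 9.2]
grip_width: 0.0
gripper_force: 4.5
```

>>> send_rows(
  deltas=[
    {"dx": 0,"dy": 0,"dz": -1,"rx": 0,"ry": 0,"rz": 0},
    {"dx": 0,"dy": 0,"dz": -2,"rx": 0,"ry": 0,"rz": 0},
    {"dx": 0,"dy": 0,"dz": -3,"rx": 0,"ry": 0,"rz": 0},
    {"dx": 0,"dy": 0,"dz": -3,"rx": 0,"ry": 0,"rz": 0},
  ],
)

```text
clock: 13.48
tcp_pos: [0.5908, -0.1568, 0.1287]
orientation: [2.026, 2.395, -0.001]
contact_force: [-9.4, -4.3, 26.2]
grip_width: -0.0002
gripper_force: 12.8
```

>>> send_rows(
  deltas=[
    {"dx": 0,"dy": 0,"dz": 5,"rx": 0,"ry": 0,"rz": 0},
    {"dx": 0,"dy": 0,"dz": 30,"rx": 0,"ry": 0,"rz": 0},
    {"dx": 0,"dy": 0,"dz": 65,"rx": 0,"ry": 0,"rz": 0},
    {"dx": 0,"dy": 0,"dz": 100,"rx": 0,"ry": 0,"rz": 0},
    {"dx": 0,"dy": 0,"dz": 130,"rx": 0,"ry": 0,"rz": 0},
  ],
)

```text
clock: 13.9
tcp_pos: [0.5903, -0.1543, 0.2572]
orientation: [2.026, 2.4, 0.003]
contact_force: [1.4, 0.1, -0.2]
grip_width: -0.0001
gripper_force: 0.0
```

>>> send_rows(
  deltas=[
    {"dx": -20,"dy": -30,"dz": 0,"rx": 0,"ry": 0,"rz": 0},
    {"dx": -40,"dy": -60,"dz": 0,"rx": 0,"ry": 0,"rz": 0},
    {"dx": -50,"dy": -90,"dz": 0,"rx": 0,"ry": 0,"rz": 0},
    {"dx": -50,"dy": -120,"dz": 0,"rx": 0,"ry": 0,"rz": 0},
    {"dx": -50,"dy": -120,"dz": 0,"rx": 0,"ry": 0,"rz": 0},
  ],
)

```text
clock: 14.32
tcp_pos: [0.5379, -0.2829, 0.2546]
orientation: [2.037, 2.389, -0.004]
contact_force: [-0.4, -1.0, -0.2]
grip_width: -0.0001
gripper_force: 0.0
```

```bash
python3 - <<'E'
from h import *
for n in ('scene','top','wrist'):
    f=grab(n); cv2.imwrite(f'pics/{n}8.png',f['frame']); Q=cloud(f);h=cv2.cvtColor(f['frame'],cv2.COLOR_BGR2HSV)
    rd=((h[...,0]<8)|(h[...,0]>172))&(h[...,1]>150)&(abs(Q[...,2]-.118)<.03)&(np.hypot(Q[...,0]-.632,Q[...,1]+.12)<.12); q=Q[rd]
    bl=(h[...,0]>100)&(h[...,0]<130)&(h[...,1]>120)&(abs(Q[...,2]-.092)<.008)&(abs(Q[...,0]-.63)<.1)
    if len(q)>5:
        c=q.mean(0); print(n,len(q),c.round(3),'z',np.percentile(q[:,2],[5,50,95]).round(3),cv2.minAreaRect((q[:,:2]*1000).astype(np.float32)), 'far',q[np.argmax(np.hypot(*(q[:,:2]-PIV).T))])
        a=q[:,:2]-c[:2]; d=np.linalg.svd(a)[2][0]; print('axis bearing',np.degrees(np.arctan2(d[1],d[0])),'z slope deg',np.degrees(np.arctan(np.polyfit(a@d,q[:,2],1)[0])))
    if bl.sum()>50: print('beam',cv2.minAreaRect((Q[bl][:,:2]*1000).astype(np.float32)))
t=cv2.imread('pics/top8.png')[170:300,310:440]; cv2.imwrite('pics/t8.png',cv2.resize(t,None,fx=4.5,fy=4.5))
E
```

```text
scene 97 [ 0.57  -0.167  0.117] z [0.11  0.117 0.121] ((571.4885864257812, -169.67555236816406), (56.11369705200195, 22.507783889770508), 49.497589111328125) far [ 0.55498671 -0.19247894  0.11401932]
axis bearing 41.56243371679102 z slope deg -0.3919897334165771
beam ((646.8564453125, -275.79425048828125), (39.256080627441406, 479.26934814453125), 7.710659503936768)
top 97 [ 0.576 -0.167  0.118] z [0.112 0.118 0.123] ((576.1119995117188, -167.42723083496094), (52.726646423339844, 14.611228942871094), 42.539371490478516) far [ 0.55816631 -0.18686344  0.10566956]
axis bearing -136.25619482198005 z slope deg -3.661488111261689
beam ((658.7457275390625, -325.4386901855469), (38.79832458496094, 580.9571533203125), 7.678285121917725)
wrist 1957 [ 0.576 -0.169  0.118] z [0.115 0.118 0.119] ((576.0595092773438, -169.43060302734375), (54.477352142333984, 17.11686134338379), 41.2784423828125) far [ 0.5531445  -0.18461552  0.11482538]
axis bearing -138.824886078038 z slope deg -0.3525046268047421
beam ((636.1741943359375, -157.87893676757812), (34.141929626464844, 90.9577865600586), 9.976733207702637)
```

View pics/t8.png

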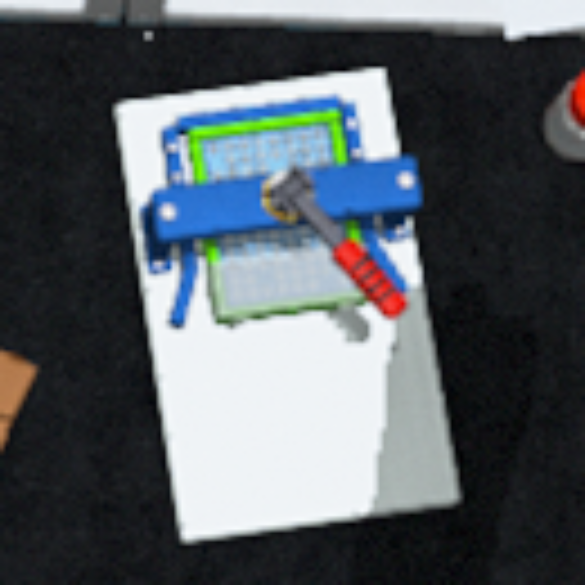

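The lever is level and nearly at the snug bearing (about -139°, with -140° expected). The side load while pressing may have backed it off about a degree. I'll nudge the grip gently clockwise to make sure it's on the stop.

>>> send_rows(
  deltas=[
    {"dx": 20,"dy": 28,"dz": 0,"rx": 0,"ry": 0,"rz": 0},
    {"dx": 40,"dy": 56,"dz": 0,"rx": 0,"ry": 0,"rz": 0},
    {"dx": 60,"dy": 85,"dz": 0,"rx": 0,"ry": 0,"rz": 0},
    {"dx": 60,"dy": 85,"dz": -30,"rx": 0,"ry": 0,"rz": 0},
    {"dx": 60,"dy": 85,"dz": -65,"rx": 0,"ry": 0,"rz": 0},
  ],
)

```text
clock: 14.88
tcp_pos: [0.604, -0.1842, 0.1927]
orientation: [2.014, 2.404, 0.01]
contact_force: [-0.4, -1.5, -1.4]
grip_width: 0.0001
gripper_force: 0.0
```

>>> send_rows(
  deltas=[
    {"dx": 0,"dy": 0,"dz": -25,"rx": 0,"ry": 0,"rz": 0},
    {"dx": 0,"dy": 0,"dz": -50,"rx": 0,"ry": 0,"rz": 0},
    {"dx": 0,"dy": 0,"dz": -73,"rx": 0,"ry": 0,"rz": 0},
    {"dx": -2,"dy": 2.5,"dz": -73,"rx": 0,"ry": 0,"rz": 0},
    {"dx": -4,"dy": 5,"dz": -73,"rx": 0,"ry": 0,"rz": 0},
  ],
)

```text
clock: 15.3
tcp_pos: [0.5952, -0.183, 0.1166]
orientation: [-2.023, -2.4, -0.0]
contact_force: [-0.2, 0.4, 0.5]
grip_width: -0.0002
gripper_force: 0.0
```

>>> send_rows(
  deltas=[
    {"dx": -0.7,"dy": 0.8,"dz": 0,"rx": 0,"ry": 0,"rz": 0},
    {"dx": -1.4,"dy": 1.6,"dz": 0,"rx": 0,"ry": 0,"rz": 0},
    {"dx": -2,"dy": 2.4,"dz": 0,"rx": 0,"ry": 0,"rz": 0},
    {"dx": -2.6,"dy": 3.1,"dz": 0,"rx": 0,"ry": 0,"rz": 0},
    {"dx": -2.6,"dy": 3.1,"dz": 0,"rx": 0,"ry": 0,"rz": 0},
  ],
)

```text
clock: 15.72
tcp_pos: [0.5934, -0.1823, 0.1182]
orientation: [2.027, 2.398, 0.001]
contact_force: [-0.0, -0.3, 0.6]
grip_width: 0.0
gripper_force: 0.0
```

>>> send_rows(
  deltas=[
    {"dx": -0.7,"dy": 0.8,"dz": 0,"rx": 0,"ry": 0,"rz": 0},
    {"dx": -1.4,"dy": 1.6,"dz": 0,"rx": 0,"ry": 0,"rz": 0},
    {"dx": -2,"dy": 2.4,"dz": 0,"rx": 0,"ry": 0,"rz": 0},
    {"dx": -2.6,"dy": 3.1,"dz": 0,"rx": 0,"ry": 0,"rz": 0},
    {"dx": -2.6,"dy": 3.1,"dz": 0,"rx": 0,"ry": 0,"rz": 0},
  ],
)

```text
clock: 16.13
tcp_pos: [0.5912, -0.1803, 0.1179]
orientation: [2.027, 2.397, 0.0]
contact_force: [1.6, -4.9, 2.8]
grip_width: 0.0003
gripper_force: 2.3
```

>>> send_rows(
  deltas=[
    {"dx": -0.7,"dy": 0.8,"dz": 0,"rx": 0,"ry": 0,"rz": 0},
    {"dx": -1.3,"dy": 1.6,"dz": 0,"rx": 0,"ry": 0,"rz": 0},
    {"dx": -1.3,"dy": 1.6,"dz": 0,"rx": 0,"ry": 0,"rz": 0},
  ],
)

```text
clock: 16.38
tcp_pos: [0.5908, -0.18, 0.118]
orientation: [2.027, 2.394, 0.001]
contact_force: [5.9, -8.0, 0.2]
grip_width: -0.0
gripper_force: 4.5
```

At 10 N the lever no longer moves, so it's on its stop. I'll retreat and check.

>>> send_rows(
  deltas=[
    {"dx": 7,"dy": -8,"dz": 0,"rx": 0,"ry": 0,"rz": 0},
    {"dx": 14,"dy": -16,"dz": 0,"rx": 0,"ry": 0,"rz": 0},
    {"dx": 14,"dy": -16,"dz": 35,"rx": 0,"ry": 0,"rz": 0},
    {"dx": 14,"dy": -16,"dz": 75,"rx": 0,"ry": 0,"rz": 0},
    {"dx": 14,"dy": -16,"dz": 115,"rx": 0,"ry": 0,"rz": 0},
  ],
)

```text
clock: 16.8
tcp_pos: [0.6023, -0.1932, 0.2321]
orientation: [-2.024, -2.396, 0.001]
contact_force: [0.7, 0.2, 0.9]
grip_width: -0.0002
gripper_force: 0.0
```

>>> send_rows(
  deltas=[
    {"dx": -20,"dy": -30,"dz": 10,"rx": 0,"ry": 0,"rz": 0},
    {"dx": -40,"dy": -60,"dz": 15,"rx": 0,"ry": 0,"rz": 0},
    {"dx": -60,"dy": -90,"dz": 20,"rx": 0,"ry": 0,"rz": 0},
    {"dx": -60,"dy": -90,"dz": 20,"rx": 0,"ry": 0,"rz": 0},
    {"dx": -60,"dy": -90,"dz": 20,"rx": 0,"ry": 0,"rz": 0},
  ],
)

```text
clock: 17.22
tcp_pos: [0.5415, -0.2865, 0.2519]
orientation: [-2.033, -2.393, 0.001]
contact_force: [-0.1, 0.4, 0.3]
grip_width: 0.0002
gripper_force: 0.0
```

```bash
python3 - <<'E'
from h import *
for n in ('scene','top','wrist'):
    f=grab(n); cv2.imwrite(f'pics/{n}9.png',f['frame']); Q=cloud(f);h=cv2.cvtColor(f['frame'],cv2.COLOR_BGR2HSV)
    rd=((h[...,0]<8)|(h[...,0]>172))&(h[...,1]>150)&(abs(Q[...,2]-.118)<.03)&(np.hypot(Q[...,0]-.632,Q[...,1]+.12)<.12); q=Q[rd]
    c=q.mean(0); a=q[:,:2]-c[:2]; d=np.linalg.svd(a)[2][0]; print(n,len(q),c.round(4),np.degrees(np.arctan2(d[1],d[0])),'slope',np.degrees(np.arctan(np.polyfit(a@d,q[:,2],1)[0])))
    if n!='wrist':
        a=cv2.imread(f'pics/{n}0.png').astype(int); df=(abs(a-f['frame']).max(-1)>60).astype(np.uint8)
        k,_,st,ce=cv2.connectedComponentsWithStats(cv2.morphologyEx(df,cv2.MORPH_OPEN,np.ones((3,3)))); print([(s[:5].tolist()) for s in st[1:] if s[4]>25])
print(r.get_obs()['tcp_pos'],r.get_obs()['contact_force'])
E
```

```text
scene 93 [ 0.5697 -0.1656  0.1162] -141.67972108952978 slope 0.1098280231387521
[[487, 0, 23, 44, 402], [581, 0, 14, 22, 204], [612, 0, 28, 9, 186], [557, 6, 17, 17, 143], [409, 12, 29, 25, 478], [531, 17, 18, 33, 388], [352, 25, 38, 37, 582], [348, 42, 58, 113, 2189], [550, 87, 11, 5, 39], [530, 95, 5, 12, 43], [545, 95, 12, 15, 133], [586, 96, 40, 59, 1350], [529, 109, 5, 14, 48], [543, 129, 16, 15, 199], [550, 148, 13, 5, 53], [504, 155, 49, 101, 1625], [576, 162, 28, 62, 849], [292, 184, 7, 7, 39], [297, 192, 8, 8, 45], [327, 207, 18, 6, 86], [323, 220, 13, 8, 68], [365, 231, 12, 10, 93], [288, 232, 10, 7, 56], [327, 236, 37, 21, 269], [308, 239, 8, 6, 33], [514, 260, 7, 10, 40], [490, 267, 6, 7, 35], [508, 268, 12, 29, 242], [486, 284, 6, 17, 81], [575, 287, 7, 13, 47], [454, 293, 29, 28, 537], [548, 322, 9, 8, 43]]
top 101 [ 0.5743 -0.1659  0.1185] -139.8334589631299 slope -2.7294186574045365
[[357, 170, 190, 310, 15020], [352, 179, 35, 32, 444], [510, 179, 7, 5, 32], [523, 178, 10, 7, 52], [534, 202, 4, 8, 28], [454, 216, 29, 29, 639], [370, 219, 42, 65, 731], [356, 229, 41, 46, 917], [497, 371, 60, 76, 1378], [355, 381, 7, 8, 32], [596, 401, 44, 30, 810], [333, 408, 17, 16, 171], [288, 429, 8, 8, 43], [319, 439, 16, 14, 116], [284, 441, 8, 12, 68], [323, 449, 24, 24, 243], [288, 455, 5, 7, 28], [547, 460, 10, 16, 113], [284, 462, 19, 18, 161], [538, 465, 9, 13, 82], [633, 474, 7, 6, 29]]
wrist 2065 [ 0.575  -0.1677  0.1176] -140.3537591905819 slope -0.643656797612733
[ 0.54373811 -0.28213719  0.25184397] [0.33562301 0.1570946  0.32960221]
```

View pics/top9.png

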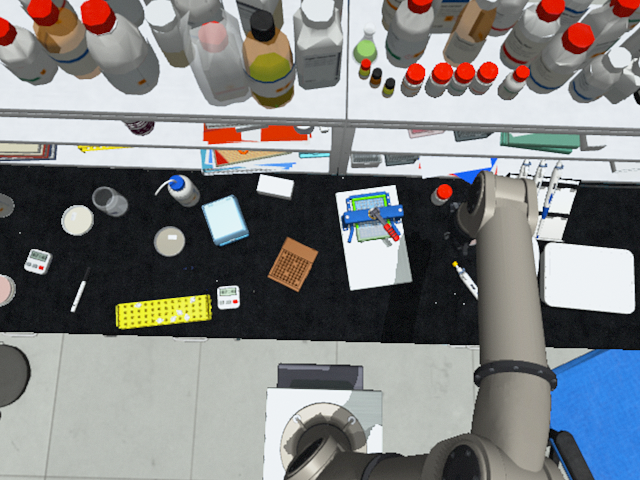

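The lever now bears -140.35°, which is the expected snug angle, and it is level. The bystanders I can see are where they started; the arm hides the reddish dish from above. Handing in.

```bash
python3 -c "
from h import *
print(r.hand_in())"
```

```text
the job is handed in; nothing more can be done
None
```

I pushed the rack home against the back stop, screwed the bolt in to its end stop with the lever open, then folded the lever flat, and handed the job in at about 17 s; pressing it flat backed the bolt off about a degree, so I nudged the folded lever back onto the stop. No bystander I could see had moved, though the arm hid the reddish dish in the last top view.

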